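Lay a tall bracket down against the stop of a welding block

TASK

Tip the tall aluminium bracket over, away from the stop bar it stands in front of, and ease it down gently under control so that it lies flat along the steel block with its two ears on top; never let it drop. Then push it along the block until its foot is square against the stop bar, and take the hand away. Do it all by pushing and supporting with the fingers, without squeezing the bracket hard, lifting or carrying it, and leave the other things on the bench alone.

Things in the scene. Friction and masses are not known exactly. Their poses are not given: they have to be found in the camera images.
- block: Fixed steel block on the bench: slab 90 mm wide (x), 30 mm high, from y = -20 to +175 mm. Across its rear end stands the stop bar: 90 mm wide, 20 mm thick (y = -20 to 0), rising 40 mm above the slab (two screw heads add 5 mm). Origin: at bench level, mid-width, directly below the stop bar's front face. +y runs along the slab away from the stop: the bracket is to be laid that way. z up.
- block_end (a point): middle of the upper edge of the slab's front end, 175 mm from the stop face, 30 mm above the bench. The bracket's upper end overhangs this edge when lying (by 45 mm when home), leaving 30 mm of free height below it
- bracket: Loose aluminium bracket, 0.28 to 0.44 kg: closed box section 60 (x) by 30 (y) by 220 mm (z), at first upright on the slab, 5 to 20 mm in front of the stop bar, square to it within 0.05 rad. Two ears on its back (-y) face stick out 19 mm, 60 to 100 mm above the foot, 17 mm either side of the middle. Origin: centre of its foot face; z along its length; +y: the face it must end lying on.
- bracket_top (a point): centre of the bracket's top end face, 220 mm from its foot along its z; when home it is 220 mm in front of the stop face and 45 mm above the bench
- bracket_edge (a point): middle of the lower edge of the bracket's +y face, at (0, 15, 0) mm in its frame, about which it tips; its balance point is 8 degrees from upright. This edge stays on the slab, 30 mm above the bench, throughout
- can: bystander: grey spray can 64 mm in diameter, 180 mm tall, standing; origin at centre of its underside
- mallet: bystander: mallet lying on the bench, handle 24 mm thick along its x from -162 to +100 mm, head 40 mm thick and 90 mm long at +100 mm; origin under the handle at bench level
- discs: bystander: dark grinding wheel 100 mm in diameter, 24 mm high, lying flat; origin at centre of its underside
- offcut: bystander: short box-section offcut 60 by 30 mm, 70 mm tall, standing; origin at centre of its underside
Mind the look-alikes: they are no part of the job. Leave any brown or yellow look-alike of the block alone.

How it is judged:
At the end, for the whole second after the job is handed in: The bracket lies at rest flat on the slab (within 3 degrees of level), ears up, its length along the block within 4.5 degrees, its foot face within 6 mm of the stop bar and within 25 mm of the block's middle, its origin 45 mm above the bench within 5 mm (angle between bracket's own z axis and vertical between 1.52 and 1.62 rad and angle between bracket's own y axis and vertical above 3.05 rad and angle between the z axis of bracket and the y axis of block, either way round below 0.08 rad and y of bracket in the frame of block between -0.006 and 0.006 m and y of bracket_top in the frame of block above 0.2 m and x of bracket in the frame of block between -0.025 and 0.025 m and z of bracket in the frame of block between 0.04 and 0.05 m and linear speed of bracket below 0.01 m/s); the robot touches nothing.
It fails at once if the bracket drops or is knocked over: it turns faster than 3.5 rad/s (as if its top end fell freely over the last 20 mm) (angular speed of bracket above 3.5 rad/s).
It fails at once if the bracket is lifted: the edge it tips about rises 12 mm off the slab (height (world z) of bracket_edge above 0.042 m).
It fails at once if the bracket comes off the block (height (world z) of bracket_edge below 0.02 m).
It fails at once if the fingers press or squeeze the bracket with more than 25 N (contact force between the fingers and bracket above 25 N).
It fails at once if a bystander is moved by more than 15 mm (distance of any of can, mallet, discs, offcut from where it was at the start of the episode above 0.015 m).
It also fails if it takes over 64 s, if anything falls off the work surface, if the arm or the gripper's body presses on something with over 40 N, if the wrist force passes 120 N, or if a joint passes its speed limit or range.

ROBOT

A 6-joint arm with a two-finger parallel gripper is mounted at the origin on the work surface. World frame = base frame: x ahead of the robot, y to its left, z up, the work surface at z = 0. Lengths are in m, angles in rad, forces in N, time in s.
With the tool pointing down it reaches from about 0.35 to 0.8 m from the base axis. Payload 7.3 kg.
Tool frame: the origin (TCP) lies between the finger pads; the fingertips stand 25 mm ahead of it and the grasp point (between the pads) lies 6 mm ahead of it (r.tip_extent is the distance from the TCP to the fingertips, in m); z points along the fingers, y is the direction in which the jaws open and shut (so a half turn about z gives the same grasp; the last joint's range is limited). The gripper opens to 85 mm and grips with 20 to 120 N. Pads are 22 mm wide; open, the fingers measure 114 mm over their backs; the gripper's body (76 mm by 85 mm) begins 54 mm behind the grasp point. The pads swing forward as they close: fully open they stand 13 mm farther back than shut.
Start: joints at [-1.278, 0.342, 1.524, -0, 1.275, -0.146], TCP at [0.223, -0.475, 0.256] pointing down, gripper open.
Joint ranges: [-2.53, 2.53], [-0.77, 2.02], [0.04, 2.7], [-1, 4.14], [0.28, 2.66], [-3.11, 3.11]. Speed limits (rad/s): [2.57, 2.57, 3.14, 3.14, 3.14, 3.14].

INTERFACE

Orientations are given as a unit quaternion [x, y, z, w].
In Python, from workcell import r, command_gripper, optics gives the robot as it stands. The module is installed in compiled form; this text tells all that it offers. Calls block until the motion is done:
- r.reach(position, orientation): joint-space move of the TCP to a pose.
- r.move_straight(position, orientation=None, speed=0.15, max_force=None): straight line of the TCP; orientation=None keeps the orientation; speed is the mean speed in m/s. With max_force (N) it stops when the force on the tool has changed by that much, and returns True; else False.
- r.movej(angles): joint-space move.
- command_gripper(opening, force=None): finger opening in m; force is the grip in N (None keeps the last); returns when the fingers have stopped.
- r.hold(seconds).
- r.solve_ik(position, orientation): joint angles nearest the present ones, or None.
- r.read_state(): the state.
- optics.get_image(name): name is "side" or "top" or "wrist"; returns (picture, depth): 384x512x3 uint8, red, green, blue; 384x512 float32, m along the optical axis (not along the pixel's ray), 0 where there is no reading.
- optics.camera_model(name): a dict with "K" (3x3 intrinsics, pixels), "R" (3x3) and "t" (3): a world point X has camera coordinates R X + t; the wrist camera has in their place "tool_from_camera" (4x4, takes a point from camera to tool coordinates, whose origin is the TCP and whose axes are the flange's). Camera axes: x right, y down, z forward; pixel columns grow to the right and rows downward; lengths in m; the calibration is good to about 2 mm. The wrist camera is an equidistant fisheye: a pixel r from the principal point sees the ray r / f radians off the axis. A picture is of the moment at which its call begins: read the wrist's pose just before it. camera_model takes no time and is no camera call.
A pose or a line that the arm cannot do raises r.PlanningError and nothing moves.
- r.finish_job(): hands the job in, once; it reports no verdict.
The state is a dict: "time_s": time; "joint_positions": joint angles; "dq": joint speeds; "tau": joint torques, N m; "eef_pos": TCP position; "eef_rot": TCP orientation; "contact_force": force on the tool from outside, world axes, zero at the start; "torque": the same for the moment, N m; "grip_width": finger opening in m.
Only numpy, scipy, OpenCV 4.12 (cv2) and the standard library are available. Lean on these libraries where they do the work, as an engineer would, in place of code of your own. Each camera call takes 0.05 s, during which the arm holds its last target.

## Working session

There is one attempt and no reset: what is moved stays moved. The work goes in short steps, each a Python script; the robot and the scene stay as the last script left them, time stands still between calls to the robot, and variables do not carry over. Pictures are saved under pics/ and viewed, and the job is handed in when it is done.

```bash
mkdir -p pics; ls
python3 - <<'E'
from workcell import r, command_gripper, optics
import cv2,numpy as np
for n in ("side","top","wrist"):
    p,d=optics.get_image(n); cv2.imwrite(f"pics/{n}0.png",p[:,:,::-1]); np.save(f"pics/{n}0.npy",d)
    m=optics.camera_model(n); print(n,{k:np.round(v,4).tolist() if not isinstance(v,str) else v for k,v in m.items()})
s=r.read_state(); print(s); print(r.tip_extent)
E
```

```text
pics
side {'K': [[459.0226, 0.0, 250.6731], [0.0, 459.0226, 190.1824], [0.0, 0.0, 1.0]], 'R': [[-0.9311, -0.3645, -0.0154], [-0.2161, 0.5851, -0.7816], [0.2939, -0.7244, -0.6236]], 't': [0.5307, 0.2703, 1.2533]}
top {'K': [[390.7092, 0.0, 252.4805], [0.0, 390.7092, 194.3805], [0.0, 0.0, 1.0]], 'R': [[0.0245, -0.9995, -0.0191], [-0.9973, -0.0231, -0.0701], [0.0696, 0.0208, -0.9974]], 't': [0.0025, 0.5986, 1.0734]}
wrist {'K': [[297.3186, 0.0, 253.6044], [0.0, 297.3186, 193.7357], [0.0, 0.0, 1.0]], 'tool_from_camera': [[0.0002, -0.9462, -0.3236, 0.0825], [1.0, 0.0006, -0.001, 0.0002], [0.0012, -0.3236, 0.9462, -0.1178], [0.0, 0.0, 0.0, 1.0]]}
{'time_s': 0.15, 'joint_positions': array([-1.27795932e+00,  3.42548140e-01,  1.52482245e+00, -2.18418779e-06,
        1.27538578e+00, -1.46023188e-01]), 'dq': array([-0.00067953, -0.00282904, -0.00382026, -0.00127815,  0.00041845,
       -0.00073547]), 'tau': array([ 6.84828010e-04, -4.33908498e+01, -2.46148807e+01, -2.08218999e-04,
        5.78362451e-03,  2.84966461e-06]), 'eef_pos': array([ 0.22300386, -0.47497523,  0.25578446]), 'eef_rot': array([ 9.76021426e-01,  2.17673695e-01, -4.37157038e-05, -5.80212593e-04]), 'contact_force': array([0.1553339 , 0.04024457, 0.19324295]), 'torque': array([-0.00336826, -0.00771866, -0.03624017]), 'grip_width': 0.08541329897136195}
0.025
```

View pics/side0.png

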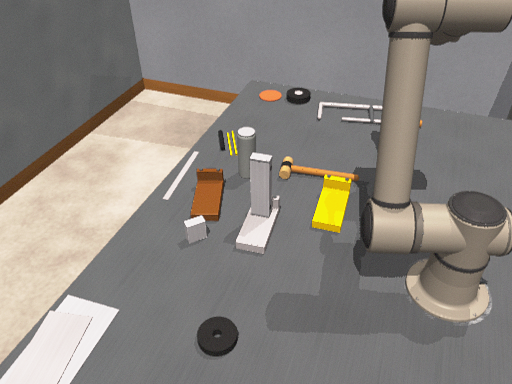

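View pics/top0.png

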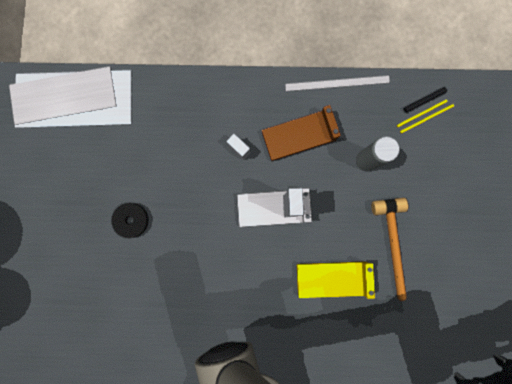

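View pics/wrist0.png

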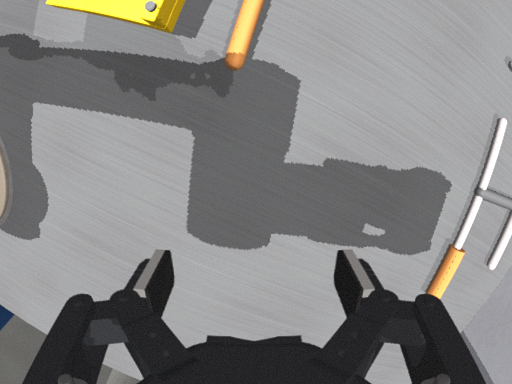

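```bash
cat > h.py <<'E'
import numpy as np,cv2
from workcell import r, command_gripper, optics
def cloud(n,d):
    m=optics.camera_model(n);K,R,t=[np.array(m[k]) for k in("K","R","t")]
    v,u=np.mgrid[0:d.shape[0],0:d.shape[1]]
    P=np.stack([(u-K[0,2])/K[0,0]*d,(v-K[1,2])/K[1,1]*d,d],-1)
    return (P-t)@R
def rect(pts):
    (c,s,a)=cv2.minAreaRect((pts*1000).astype(np.float32)); return np.round(c,1),np.round(s,1),round(a,2)
E
python3 - <<'E'
from h import *
for n,(u0,u1,v0,v1) in (("top",(228,322,180,232)),("side",(230,285,145,255))):
    d=np.load(f"pics/{n}0.npy");W=cloud(n,d);w=W[v0:v1,u0:u1].reshape(-1,3);w=w[d[v0:v1,u0:u1].ravel()>0]
    print(n,"bench",np.median(w[np.abs(w[:,2])<.012,2]))
    for lo,hi,nm in((.022,.038,"slab"),(.06,.085,"stop"),(.235,.265,"top")):
        q=w[(w[:,2]>lo)&(w[:,2]<hi)]
        print(nm,len(q),q[:,2].mean().round(4),rect(q[:,:2]),np.percentile(q[:,:2],[1,99],axis=0).round(4).tolist())
p=cv2.imread("pics/top0.png")[170:240,220:330];q=cv2.imread("pics/side0.png")[140:260,220:330]
cv2.imwrite("pics/c1.png",cv2.resize(p,None,fx=6,fy=6,interpolation=cv2.INTER_CUBIC))
cv2.imwrite("pics/c2.png",cv2.resize(q,None,fx=5,fy=5,interpolation=cv2.INTER_CUBIC))
E
```

```text
top bench 0.00012575955616688083
slab 1603 0.0301 (array([560.9, -31.8]), array([ 90. , 176.5]), 5.48) [[0.5126, -0.1164], [0.6057, 0.0559]]
stop 243 0.0706 (array([ 567. , -103.5]), array([88.2, 70.1]), 4.84) [[0.5273, -0.1405], [0.6127, -0.0683]]
top 387 0.2497 (array([568.9, -83.6]), array([60.8, 30.7]), 3.67) [[0.539, -0.0982], [0.5991, -0.0674]]
side bench 0.0005465370227247993
slab 1125 0.0303 (array([ 601.9, -160.1]), array([166.3, 462.2]), 18.27) [[0.5104, -0.3569], [0.714, 0.0583]]
stop 246 0.072 (array([ 614. , -190.6]), array([ 96.8, 290.3]), 31.68) [[0.5257, -0.2851], [0.7289, -0.0647]]
top 215 0.2468 (array([567. , -81.2]), array([60. , 36.4]), 1.34) [[0.5376, -0.0989], [0.5964, -0.0638]]
```

View pics/c1.png

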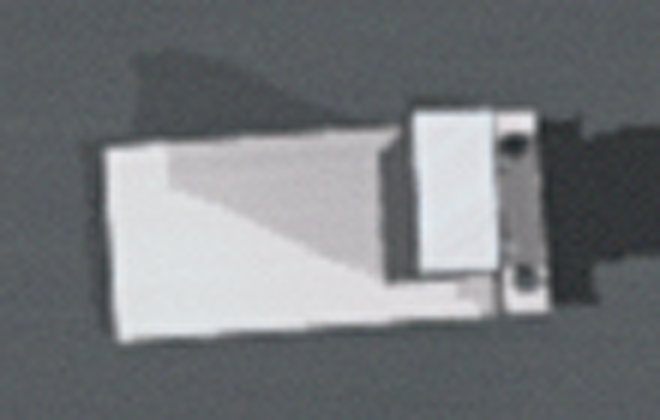

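View pics/c2.png

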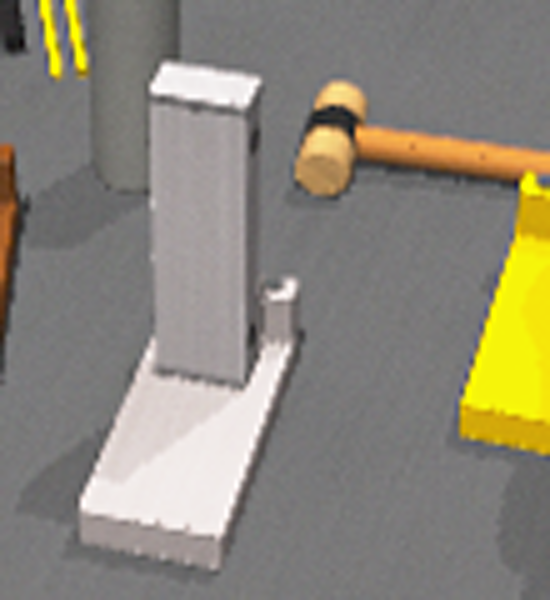

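```bash
cat >> h.py <<'E'
from scipy.spatial.transform import Rotation as Rn
YAW=np.radians(4.4)
XB=np.array([np.cos(YAW),np.sin(YAW),0]);YB=np.array([-np.sin(YAW),np.cos(YAW),0]);Z=np.array([0,0,1.])
TOP=np.array([.5689,-.0836,.25])
EDGE=TOP-[0,0,.22]+.015*YB
def frame(th): # bracket axes at tilt th
    return XB, np.cos(th)*YB-np.sin(th)*Z, np.sin(th)*YB+np.cos(th)*Z
def pose(th,dy=0.,dz=0.,sgn=1,thtool=None):
    """TCP at bracket-frame point (0,dy,dz) from centre of thickness, dz along length from foot; """
    x,y,z=frame(th); P=EDGE+(-.015+dy)*y+dz*z
    tx,ty,tz=frame(th if thtool is None else thtool)
    M=np.stack([np.cross(sgn*ty,-tz),sgn*ty,-tz],1)
    return P,Rn.from_matrix(M).as_quat()
E
python3 - <<'E'
from h import *
d=np.load("pics/side0.npy");W=cloud("side",d)[145:255,230:285].reshape(-1,3)
yb=YB
q=W[(W[:,2]>.05)&(W[:,2]<.23)&(W[:,0]>.535)&(W[:,0]<.6)&(W[:,1]>-.09)&(W[:,1]<-.05)]
q=q[np.abs((q-TOP)@yb-.015)<.006]
c=q.mean(0);n=np.linalg.svd(q-c)[2][2];n*=np.sign(n[1]);print(len(q),c,n,"yaw",np.degrees(np.arctan2(-n[0],n[1])),"offset",((c-TOP)@n))
for sgn in(1,-1):
    for dz in(.205,):
        out=[]
        for a in range(-0,91,10):
            P,Q=pose(np.radians(a),0,dz,sgn); s=r.solve_ik(P,Q); out.append((a,None if s is None else np.round(s,2).tolist()))
        print(sgn,*out,sep="\n")
E
```

```text
905 [ 0.56617762 -0.06922204  0.14356916] [-0.06846136  0.99765242 -0.00164059] yaw 3.9256229919340075 offset 0.014705196210250234
1
(0, [-0.28, 0.45, 1.42, -0.0, 1.28, -1.93])
(10, [-0.13, 0.43, 1.46, -0.18, 1.22, -1.72])
(20, [0.02, 0.45, 1.49, -0.37, 1.21, -1.5])
(30, [0.16, 0.5, 1.5, -0.56, 1.24, -1.28])
(40, [0.28, 0.59, 1.5, -0.71, 1.31, -1.09])
(50, [0.38, 0.7, 1.47, -0.84, 1.4, -0.93])
(60, [0.46, 0.82, 1.43, -0.94, 1.5, -0.8])
(70, None)
(80, None)
(90, None)
-1
(0, [-0.28, 0.45, 1.42, -0.0, 1.28, 1.21])
(10, [-0.13, 0.43, 1.46, -0.18, 1.22, 1.42])
(20, [0.02, 0.45, 1.49, -0.37, 1.21, 1.65])
(30, [0.16, 0.5, 1.5, -0.56, 1.24, 1.86])
(40, [0.28, 0.59, 1.5, -0.71, 1.31, 2.06])
(50, [0.38, 0.7, 1.47, -0.84, 1.4, 2.21])
(60, [0.46, 0.82, 1.43, -0.94, 1.5, 2.34])
(70, None)
(80, None)
(90, None)
```

```bash
cat >> h.py <<'E'
def pose2(th,dz,tt,psi,dn=0.,sgn=1):
    """front pad inner surface: TCP placed so grasp axis is 'dn' off the +y face toward back, measured along tool y; tool tilt tt, yaw psi"""
    x,y,z=frame(th); tx,ty,tz=frame(tt); Rz=Rn.from_rotvec([0,0,psi]).as_matrix(); ty=Rz@ty;tz=Rz@tz
    P=EDGE+dz*z-dn*ty
    return P,Rn.from_matrix(np.stack([np.cross(sgn*ty,-tz),sgn*ty,-tz],1)).as_quat()
E
python3 - <<'E'
from h import *
for a in(60,70,80,90):
  for psi in(0,15,30,45,60):
    ok=[]
    for tt in range(40,95,5):
        s=r.solve_ik(*pose2(np.radians(a),.205,np.radians(tt),np.radians(psi),.03))
        if s is not None: ok.append((tt,round(s[3],2),round(s[5],2)))
    print(a,psi,ok[-1:] )
E
```

```text
60 0 [(65, np.float64(-0.99), np.float64(-0.79))]
60 15 [(50, np.float64(-0.97), np.float64(-0.95))]
60 30 [(40, np.float64(-0.92), np.float64(-1.21))]
60 45 []
60 60 [(90, np.float64(4.05), np.float64(-0.05))]
70 0 [(65, np.float64(-0.98), np.float64(-0.75))]
70 15 [(50, np.float64(-0.97), np.float64(-0.89))]
70 30 [(40, np.float64(-0.96), np.float64(-1.13))]
70 45 []
70 60 [(90, np.float64(4.09), np.float64(-0.01))]
80 0 [(65, np.float64(-0.97), np.float64(-0.7))]
80 15 [(50, np.float64(-0.99), np.float64(-0.83))]
80 30 []
80 45 []
80 60 [(90, np.float64(4.11), np.float64(0.03))]
90 0 [(65, np.float64(-0.97), np.float64(-0.66))]
90 15 [(45, np.float64(-0.95), np.float64(-0.84))]
90 30 []
90 45 []
90 60 [(90, np.float64(4.12), np.float64(0.07))]
```

Run:
```python
from h import *
for a in(50,70,80,90):
  for psi in(-5,-10,-15,-20,-30,-45):
    ok=[]
    for tt in range(40,95,5):
        s=r.solve_ik(*pose2(np.radians(a),.205,np.radians(tt),np.radians(psi),.03))
        if s is not None: ok.append((tt,round(s[3],2),round(s[5],2)))
    print(a,psi,ok[-1:] )
```

```text
50 -5 [(65, np.float64(-0.97), np.float64(-0.83))]
50 -10 [(70, np.float64(-0.98), np.float64(-0.8))]
50 -15 [(75, np.float64(-0.99), np.float64(-0.79))]
50 -20 [(75, np.float64(-0.95), np.float64(-0.79))]
50 -30 [(85, np.float64(-1.0), np.float64(-0.81))]
50 -45 [(90, np.float64(-0.98), np.float64(-0.85))]
70 -5 [(70, np.float64(-0.98), np.float64(-0.73))]
70 -10 [(75, np.float64(-0.98), np.float64(-0.72))]
70 -15 [(80, np.float64(-0.99), np.float64(-0.73))]
70 -20 [(80, np.float64(-0.95), np.float64(-0.73))]
70 -30 [(85, np.float64(-0.94), np.float64(-0.75))]
70 -45 [(90, np.float64(-0.92), np.float64(-0.79))]
80 -5 [(70, np.float64(-0.97), np.float64(-0.69))]
80 -10 [(75, np.float64(-0.96), np.float64(-0.69))]
80 -15 [(80, np.float64(-0.97), np.float64(-0.69))]
80 -20 [(85, np.float64(-0.98), np.float64(-0.71))]
80 -30 [(90, np.float64(-0.98), np.float64(-0.76))]
80 -45 [(90, np.float64(-0.89), np.float64(-0.77))]
90 -5 [(70, np.float64(-0.96), np.float64(-0.65))]
90 -10 [(75, np.float64(-0.95), np.float64(-0.65))]
90 -15 [(80, np.float64(-0.96), np.float64(-0.66))]
90 -20 [(85, np.float64(-0.97), np.float64(-0.69))]
90 -30 [(90, np.float64(-0.96), np.float64(-0.73))]
90 -45 [(90, np.float64(-0.87), np.float64(-0.74))]
```

```bash
sed -i 's/radians(4.4)/radians(3.9)/' h.py
cat >> h.py <<'E'
D=np.radians
def sched(a,g):
    "tool pose for bracket tilt a (deg), gap g"
    tt=a if a<=60 else 60+(a-60)*20/30
    psi=-20*np.clip((a-30)/40,0,1)
    dz=.208
    return pose2(D(a),dz,D(tt),D(psi),g/2)
def fz(): 
    s=r.read_state(); return round(float(s["time_s"]),2),np.round(s["contact_force"],2).tolist(),np.round(s["eef_pos"],4).tolist(),round(float(s["grip_width"]),4)
E
python3 - <<'E'
from h import *
for a in range(0,96,5):
    g=.04+.025*np.clip((a-30)/40,0,1)
    s=r.solve_ik(*sched(a,g)); print(a,None if s is None else np.round(s,2))
P,Q=pose2(0,.33,0,0,.015); r.reach(P,Q); print(fz())
P,Q=pose2(0,.211,0,0,.015); print(r.move_straight(P,Q,speed=.1,max_force=8)); print(fz())
for n in("wrist","side","top"):
    p,d=optics.get_image(n); cv2.imwrite(f"pics/{n}1.png",p[:,:,::-1])
E
```

```text
0 [-0.29  0.45  1.41 -0.    1.28 -1.93]
5 [-0.21  0.44  1.43 -0.09  1.25 -1.83]
10 [-0.14  0.43  1.45 -0.18  1.23 -1.72]
15 [-0.06  0.43  1.47 -0.28  1.22 -1.61]
20 [ 0.01  0.45  1.48 -0.37  1.22 -1.5 ]
25 [ 0.08  0.47  1.49 -0.47  1.23 -1.39]
30 [ 0.15  0.5   1.49 -0.55  1.25 -1.28]
35 [ 0.21  0.55  1.47 -0.62  1.31 -1.16]
40 [ 0.27  0.6   1.44 -0.68  1.38 -1.05]
45 [ 0.31  0.66  1.41 -0.72  1.46 -0.96]
50 [ 0.35  0.73  1.36 -0.76  1.54 -0.89]
55 [ 0.38  0.81  1.31 -0.79  1.63 -0.83]
60 [ 0.41  0.88  1.25 -0.81  1.72 -0.78]
65 [ 0.42  0.95  1.2  -0.81  1.79 -0.75]
70 [ 0.43  1.01  1.14 -0.81  1.86 -0.72]
75 [ 0.44  1.07  1.11 -0.84  1.89 -0.71]
80 [ 0.46  1.13  1.07 -0.86  1.93 -0.69]
85 [ 0.46  1.18  1.04 -0.89  1.97 -0.68]
90 [ 0.47  1.24  1.   -0.91  2.   -0.68]
95 [ 0.47  1.3   0.96 -0.94  2.03 -0.68]
(2.08, [1.02, -0.27, -0.19], [0.5687, -0.0844, 0.3598], 0.0855)
False
(3.42, [-0.56, -0.32, 0.0], [0.5692, -0.0837, 0.2417], 0.0854)
```

View pics/wrist1.png

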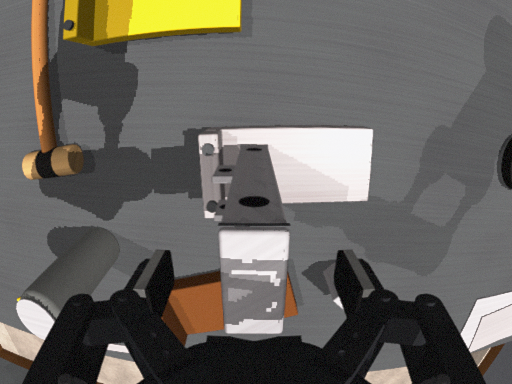

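View pics/side1.png

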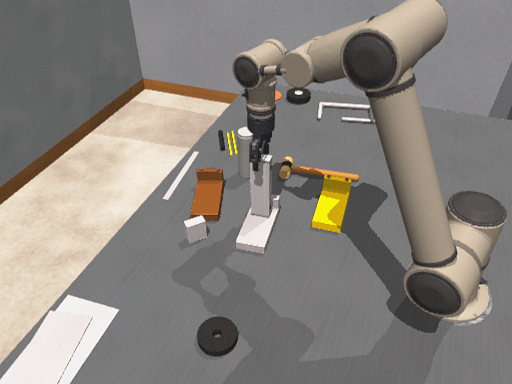

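Wrist view: the bracket top (columns 220–287) sits mid between the pads (172 and 337), and the bracket is on the steel block. The yellow block (150,20) and the brown one (190,300) are the look-alikes. I'll narrow the jaws with slack and tip it.

Run:
```python
from h import *
command_gripper(.042,force=20); print(fz())
g=.042
for a in (0,3,6,9,12,15,18,21,24):
    st=r.move_straight(*sched(a,g),speed=.025,max_force=10); print(a,st,fz())
    if st: break
for n in("wrist","side","top"):
    p,d=optics.get_image(n); cv2.imwrite(f"pics/{n}2.png",p[:,:,::-1]); np.save(f"pics/{n}2.npy",d)
cv2.imwrite("pics/side2c.png",cv2.resize(cv2.imread("pics/side2.png")[100:260,180:340],None,fx=3.5,fy=3.5))
```

```text
(4.07, [-0.35, -0.38, 0.17], [0.5689, -0.0836, 0.241], 0.0421)
0 False (4.48, [-0.79, -0.78, -0.1], [0.5692, -0.0898, 0.2378], 0.0423)
3 False (5.08, [-0.25, 0.72, -0.04], [0.5686, -0.0784, 0.2389], 0.0422)
6 False (5.67, [-0.25, -0.31, -1.45], [0.5678, -0.0675, 0.2391], 0.0425)
9 False (6.26, [0.07, -0.02, -0.36], [0.5671, -0.0566, 0.2388], 0.0423)
12 False (6.85, [0.2, 1.04, 0.11], [0.5663, -0.0456, 0.2378], 0.0421)
15 False (7.44, [0.04, 0.82, 0.21], [0.5656, -0.0348, 0.2363], 0.042)
18 False (8.03, [0.64, 0.58, 0.23], [0.5649, -0.0242, 0.2342], 0.0421)
21 False (8.62, [-0.65, -0.13, 0.41], [0.5641, -0.0136, 0.2316], 0.0419)
24 False (9.22, [-0.19, 1.35, -0.91], [0.5634, -0.0031, 0.2284], 0.0422)
```

View pics/side2c.png

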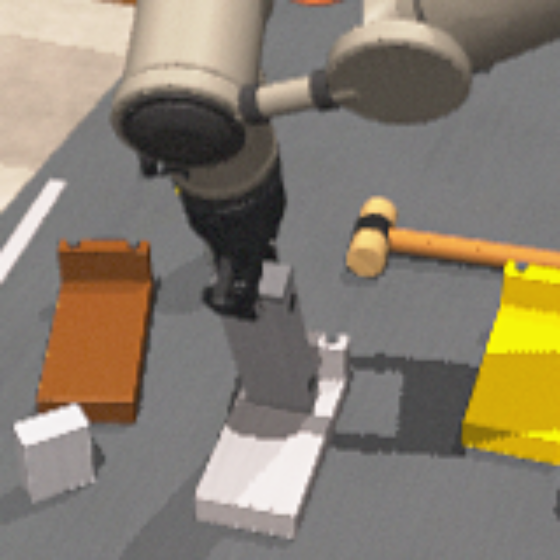

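View pics/wrist2.png

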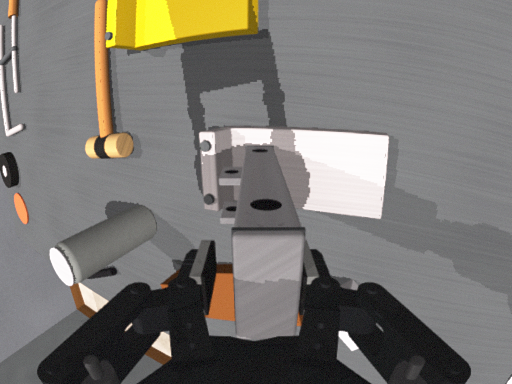

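The bracket now rests tilted against the front finger (side crop: bracket 230–310, 260–410; edge still on the slab). Lowering continues.

Run:
```python
from h import *
for a in (28,32,36,40,44,48,52,56,60,64):
    g=.042+.023*np.clip((a-28)/36,0,1)
    if a>28: command_gripper(g,force=20)
    st=r.move_straight(*sched(a,g),speed=.03,max_force=12); print(a,st,fz())
    if st: break
for n in("wrist","side","top"):
    p,d=optics.get_image(n); cv2.imwrite(f"pics/{n}3.png",p[:,:,::-1]); np.save(f"pics/{n}3.npy",d)
cv2.imwrite("pics/side3c.png",cv2.resize(cv2.imread("pics/side3.png")[140:300,180:340],None,fx=3.5,fy=3.5))
```

```text
28 False (10.0, [-1.29, 0.68, 0.17], [0.5625, 0.0104, 0.2235], 0.0422)
32 False (10.81, [-0.04, 0.6, -0.26], [0.5614, 0.0225, 0.2182], 0.0447)
36 False (11.62, [0.46, 0.5, -0.48], [0.5599, 0.0343, 0.2121], 0.0475)
40 False (12.43, [-0.48, -0.38, -1.35], [0.5585, 0.0458, 0.2052], 0.0495)
44 False (13.25, [0.69, 0.32, -0.65], [0.5571, 0.057, 0.1975], 0.0523)
48 False (14.07, [0.44, 0.51, -1.86], [0.5557, 0.0676, 0.1892], 0.055)
52 False (14.88, [0.53, 0.73, -0.82], [0.5546, 0.0776, 0.1803], 0.0576)
56 False (15.7, [-0.07, 1.29, -0.95], [0.5535, 0.0871, 0.1708], 0.0599)
60 False (16.52, [0.36, 1.53, -1.83], [0.5527, 0.096, 0.1607], 0.0623)
64 False (17.33, [-0.23, 1.44, -1.12], [0.5518, 0.1035, 0.1497], 0.0649)
```

View pics/side3c.png

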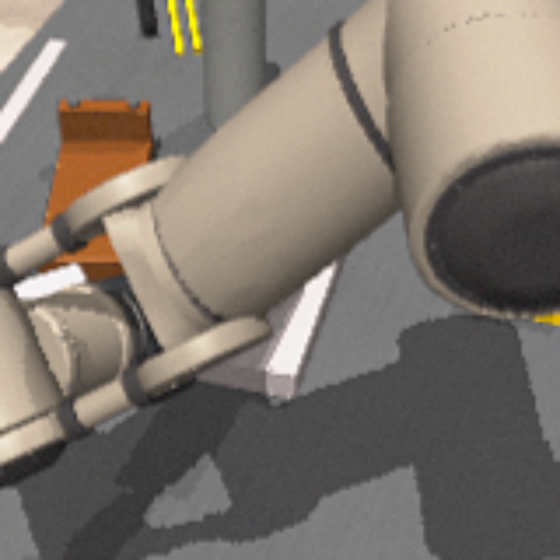

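View pics/wrist3.png

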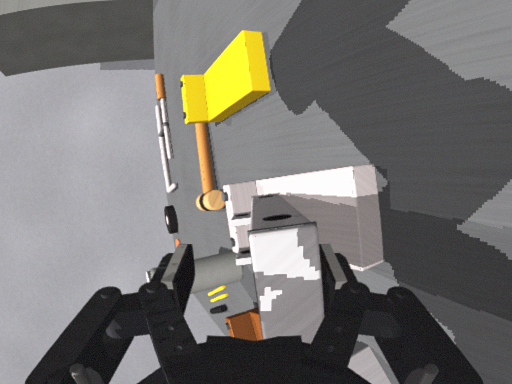

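View pics/top3.png

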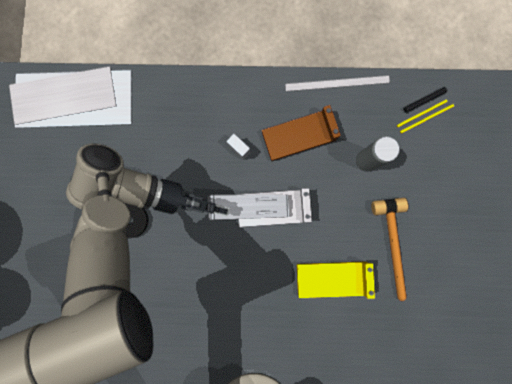

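Run:
```python
from h import *
d=np.load("pics/top3.npy");W=cloud("top",d)
d0=np.load("pics/top0.npy");W0=cloud("top",d0)
q=W0[195:245,105:155].reshape(-1,3);q=q[q[:,2]>.015];print("discs",q.min(0),q.max(0))
q=W0[130:162,222:256].reshape(-1,3);q=q[q[:,2]>.03];print("offcut",q.min(0),q.max(0))
s=r.read_state();R=Rn.from_quat(s["eef_rot"]).as_matrix();p=s["eef_pos"];print(R.round(2))
T=(W-p)@R   # tool coords
reg=(slice(140,245),slice(60,240));w=W[reg].reshape(-1,3);t=T[reg].reshape(-1,3);k=w[:,2]>.1;w=w[k];t=t[k]
for z0 in np.arange(-.5,.05,.04):
    m=(t[:,2]>z0)&(t[:,2]<z0+.04)
    if m.sum()>5: print(round(z0,2),m.sum(),t[m].min(0).round(3),t[m].max(0).round(3),"wz",w[m,2].min().round(3),w[m,2].max().round(3))
P,Q=sched(92,.065);Rf=Rn.from_quat(Q).as_matrix();print(P,Rf.round(2))
for z0 in (-.1,-.2,-.26,-.32):print(z0,P+Rf@[0,0,z0])
```

```text
discs [ 0.47076399 -0.0059998   0.0154028 ] [0.56648589 0.41098826 1.11261947]
offcut [ 0.5221157 -0.0059998  0.0310151] [0.75760945 0.08943433 1.11261947]
[[-0.97  0.1  -0.2 ]
 [ 0.23  0.45 -0.87]
 [-0.   -0.89 -0.46]]
-0.38 71 [ 0.004 -0.907 -0.341] [ 0.004 -0.907 -0.341] wz 1.113 1.113
-0.34 1140 [-0.069 -0.151 -0.334] [ 0.14   0.039 -0.3  ] wz 0.268 0.422
-0.3 2360 [-0.072 -0.2   -0.3  ] [ 0.135  0.007 -0.26 ] wz 0.28 0.451
-0.26 1605 [-0.064 -0.201 -0.26 ] [ 0.108 -0.002 -0.22 ] wz 0.257 0.448
-0.22 704 [-0.037 -0.177 -0.22 ] [ 0.107 -0.002 -0.18 ] wz 0.24 0.408
-0.18 572 [-0.038 -0.043 -0.18 ] [ 0.039  0.013 -0.14 ] wz 0.207 0.269
-0.14 519 [-0.036 -0.041 -0.14 ] [ 0.038 -0.003 -0.1  ] wz 0.205 0.25
-0.1 301 [-0.018 -0.071 -0.1  ] [ 0.02   0.056 -0.06 ] wz 0.134 0.251
-0.06 149 [-0.016 -0.068 -0.06 ] [ 0.018 -0.026 -0.02 ] wz 0.192 0.238
-0.02 398 [-0.039 -0.049 -0.02 ] [0.029 0.035 0.02 ] wz 0.125 0.202
0.02 305 [-0.048 -0.005  0.02 ] [0.022 0.016 0.06 ] wz 0.119 0.143
[0.55238312 0.13405197 0.05486981] [[-0.96  0.04 -0.27]
 [ 0.28  0.14 -0.95]
 [-0.   -0.99 -0.15]]
-0.1 [0.57979794 0.22903284 0.06993838]
-0.2 [0.60721276 0.32401371 0.08500695]
-0.26 [0.62366165 0.38100223 0.0940481 ]
-0.32 [0.64011054 0.43799076 0.10308924]
```

```bash
cat >> h.py <<'E'
def sched2(a,g,drop=0):
    f=np.clip((a-64)/26,0,1); tt=62.7+f*9.3
    P,Q=pose2(D(a),.208+.016*np.clip((a-64)/16,0,1),D(tt),D(-20),g/2); return P-[0,0,drop],Q
E
python3 - <<'E'
from h import *
g=.065
for a in (67,70,73,76,79,82,85): 
    assert r.solve_ik(*sched2(a,g)) is not None
for a in (67,70,73,76,79,82,85):
    st=r.move_straight(*sched2(a,g),speed=.025,max_force=10); print(a,st,fz())
    if st: break
for n in("wrist","side","top"):
    p,d=optics.get_image(n); cv2.imwrite(f"pics/{n}4.png",p[:,:,::-1]); np.save(f"pics/{n}4.npy",d)
W=cloud("top",d); q=W[185:235,205:320].reshape(-1,3)
# back face of bracket plane between ears / heights along y
v=(q-EDGE)@YB; x=(q-EDGE)@XB
for y in np.arange(0,.25,.02):
    m=(np.abs(v-y)<.01)&(np.abs(x)<.03)&(q[:,2]<.13); print(round(y,2),m.sum(),np.round(np.percentile(q[m,2],[10,50,90]),4) if m.sum() else "")
E
```

```text
67 False (18.1, [-0.66, -0.99, -1.99], [0.5507, 0.1113, 0.1413], 0.0649)
70 False (18.72, [-0.61, -0.15, -1.82], [0.5504, 0.1188, 0.1325], 0.065)
73 False (19.33, [-0.23, 0.11, -2.19], [0.5501, 0.1257, 0.123], 0.0651)
76 False (19.96, [0.38, 0.07, -1.68], [0.5498, 0.1322, 0.113], 0.0651)
79 False (20.59, [0.16, 0.12, -2.8], [0.5496, 0.1382, 0.1026], 0.0649)
82 False (21.21, [-0.93, -0.24, -2.21], [0.5496, 0.1416, 0.0914], 0.0652)
85 False (21.82, [0.74, -1.02, -2.1], [0.5496, 0.1435, 0.08], 0.0651)
0.0 145 [0.0292 0.059  0.0623]
0.02 164 [0.0593 0.0622 0.0642]
0.04 165 [0.0608 0.0633 0.0659]
0.06 163 [0.063  0.0661 0.0841]
0.08 163 [0.0647 0.0677 0.0863]
0.1 173 [0.0663 0.0685 0.0718]
0.12 165 [0.0678 0.0703 0.0729]
0.14 168 [0.0694 0.0718 0.0743]
0.16 174 [0.0711 0.074  0.0765]
0.18 188 [0.0733 0.0762 0.1104]
0.2 159 [0.0749 0.0786 0.1229]
0.22 7 [-0.0028  0.0754  0.0786]
0.24 0
```

View pics/wrist4.png

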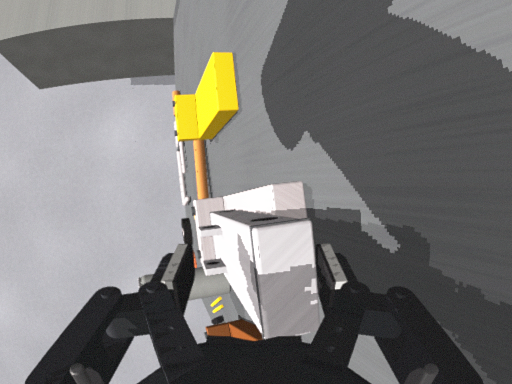

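View pics/side4.png

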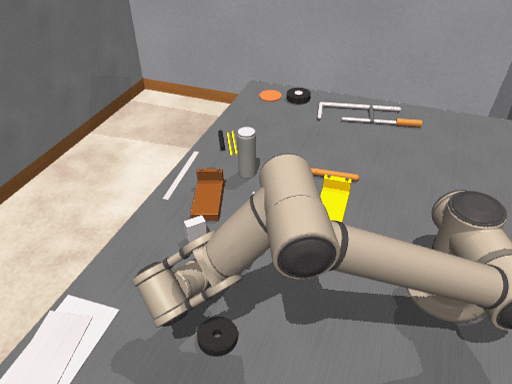

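At 85° the depth slope (about 0.085) matches the model, and the end is still resting on the lower finger. Final few degrees now, then withdraw.

Run:
```python
from h import *
g=.065
for a,dr,sp in ((87,0,.02),(89,0,.015),(90,.001,.015),(90,.004,.015)):
    st=r.move_straight(*sched2(a,g,dr),speed=sp,max_force=10); print(a,st,fz())
    if st: break
p,d=optics.get_image("top"); cv2.imwrite("pics/top5.png",p[:,:,::-1])
W=cloud("top",d); q=W[185:235,205:320].reshape(-1,3)
v=(q-EDGE)@YB; x=(q-EDGE)@XB
m=(v>.01)&(v<.17)&(np.abs(x)<.026)&(q[:,2]<.07); A=np.c_[v[m],np.ones(m.sum())];print(m.sum(),np.linalg.lstsq(A,q[m,2],rcond=None)[0])
```

```text
87 False (22.51, [0.15, -1.39, -2.3], [0.5497, 0.1443, 0.0722], 0.0646)
89 False (23.18, [-0.31, -0.65, -0.89], [0.5498, 0.145, 0.0647], 0.0648)
90 False (23.65, [-0.13, -0.69, -0.25], [0.5499, 0.1452, 0.06], 0.0649)
90 False (24.0, [-0.53, -0.38, -0.71], [0.5498, 0.1452, 0.0568], 0.065)
1059 [0.00145503 0.05994085]
```

Run:
```python
from h import *
s=r.read_state();R=Rn.from_quat(s["eef_rot"]).as_matrix();b=-R[:,2];h=np.array([b[0],b[1],0]);h/=np.linalg.norm(h)
p=s["eef_pos"]
# discs clearance: rise after leaving
print(r.move_straight(p+.06*h,speed=.06,max_force=10),fz())
print(r.move_straight(p+.075*h+[0,0,.14],speed=.12),fz())
for n in("wrist","side","top"):
    pp,d=optics.get_image(n); cv2.imwrite(f"pics/{n}6.png",pp[:,:,::-1]); np.save(f"pics/{n}6.npy",d)
W=cloud("top",d); q=W[170:240,200:330].reshape(-1,3)
q=q[(q[:,2]>.053)&(q[:,2]<.067)]
print(rect(q[:,:2]))
```

```text
False (25.2, [-0.49, -0.46, -0.09], [0.5665, 0.2026, 0.0569], 0.0651)
False (26.52, [-0.0, 0.17, -0.2], [0.5705, 0.2171, 0.1959], 0.065)
(array([554.5,   6.2]), array([ 89.1, 288.3]), 6.53)
```

View pics/top6.png

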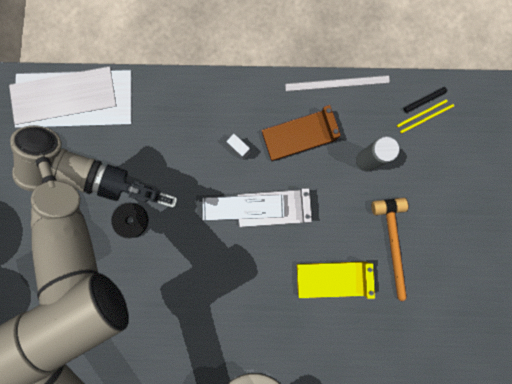

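```bash
cat >> h.py <<'E'
def lying(d,u=(195,330)):
    W=cloud("top",d); q=W[170:240,u[0]:u[1]].reshape(-1,3)
    q=q[(q[:,2]>.053)&(q[:,2]<.067)]
    ax=np.radians(5.48);Yk=np.array([-np.sin(ax),np.cos(ax)]);Xk=np.array([np.cos(ax),np.sin(ax)]);O=np.array([.5692,-.1182])
    y=(q[:,:2]-O)@Yk;x=(q[:,:2]-O)@Xk
    m=(y>.006)&(np.abs(x)<.045); q=q[m]
    c,s,a=rect(q[:,:2]); y=y[m];x=x[m]
    print("rect",c,s,a,"block-frame y",np.percentile(y,[.5,99.5]).round(4),"x",np.percentile(x,[1,50,99]).round(4),"z",q[:,2].mean().round(4))
    e=y>np.percentile(y,99)-.002
    return O,Xk,Yk
def downpose(P2,z,ax,sgn):
    ty=sgn*np.array([np.cos(ax),np.sin(ax),0]);tz=np.array([0,0,-1.]);
    return np.array([P2[0],P2[1],z]),Rn.from_matrix(np.stack([np.cross(ty,tz),ty,tz],1)).as_quat()
E
python3 - <<'E'
from h import *
d=np.load("pics/top6.npy")
O,Xk,Yk=lying(d)
for sgn in(1,-1):
  for yy,z in((.32,.2),(.32,.06),(.22,.06)):
    s=r.solve_ik(*downpose(O+yy*Yk,z,D(5.48),sgn)); print(sgn,yy,z,None if s is None else np.round(s,2))
print(np.round(r.read_state()["joint_positions"],2))
img=cv2.imread("pics/top6.png")[180:240,190:330];cv2.imwrite("pics/top6c.png",cv2.resize(img,None,fx=5,fy=5,interpolation=cv2.INTER_CUBIC))
E
```

```text
rect [560.4  41.1] [ 60.3 220.1] 3.81 block-frame y [0.0504 0.2675] x [-0.0242  0.0063  0.0368] z 0.06
1 0.32 0.2 [ 0.22  0.48  1.47 -0.    1.19  0.13]
1 0.32 0.06 [ 0.22  0.65  1.61 -0.    0.88  0.13]
1 0.22 0.06 [ 0.04  0.63  1.66 -0.    0.85 -0.05]
-1 0.32 0.2 [ 0.22  0.48  1.47 -0.    1.19 -3.01]
-1 0.32 0.06 [ 0.22  0.65  1.61 -0.    0.88 -3.01]
-1 0.22 0.06 [ 0.04  0.63  1.66 -0.    0.85  3.09]
[ 0.54  1.12  0.76 -0.91  2.18 -0.91]
```

View pics/top6c.png

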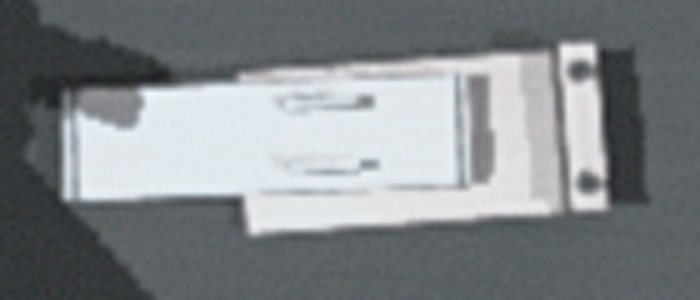

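Run:
```python
from h import *
ax=D(5.48);Xk=np.array([np.cos(ax),np.sin(ax)]);Yk=np.array([-np.sin(ax),np.cos(ax)]);O=np.array([.5692,-.1182])
c=O+.007*Xk
P,Q=downpose(c+.33*Yk,.2,ax,1)
r.reach(P,Q); command_gripper(.026,force=20); print(fz())
P[2]=.06; print(r.move_straight(P,Q,speed=.12,max_force=8),fz())
P,Q=downpose(c+.244*Yk,.06,ax,1)
print(r.move_straight(P,Q,speed=.035,max_force=7),fz())
P,Q=downpose(c+.205*Yk,.06,ax,1)
print(r.move_straight(P,Q,speed=.015,max_force=6),fz())
s=r.read_state(); print("tcp block y",(s["eef_pos"][:2]-O)@Yk)
p,d=optics.get_image("top"); cv2.imwrite("pics/top7.png",cv2.resize(p[170:250,190:330,::-1],None,fx=5,fy=5)); lying(d)
p,d=optics.get_image("wrist"); cv2.imwrite("pics/wrist7.png",p[:,:,::-1])
```

```text
(28.12, [-0.35, 0.9, 0.14], [0.5446, 0.2112, 0.1996], 0.026)
False (29.43, [0.26, 0.19, -0.79], [0.5451, 0.2111, 0.0608], 0.0258)
False (32.04, [-1.41, 2.37, 0.31], [0.5529, 0.1254, 0.06], 0.0261)
True (33.22, [0.41, 1.13, -0.24], [0.5539, 0.1123, 0.0597], 0.0261)
tcp block y 0.23087413405794624
rect [570.3 -23.5] [ 60.2 176.1] 5.4 block-frame y [0.0068 0.1775] x [-0.0195  0.0096  0.0393] z 0.0599
```

View pics/top7.png

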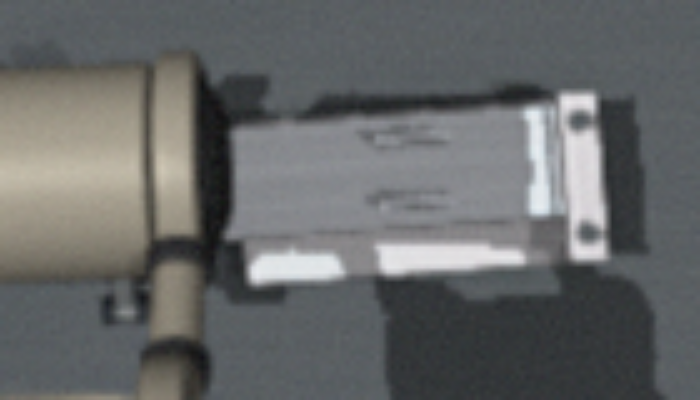

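View pics/wrist7.png

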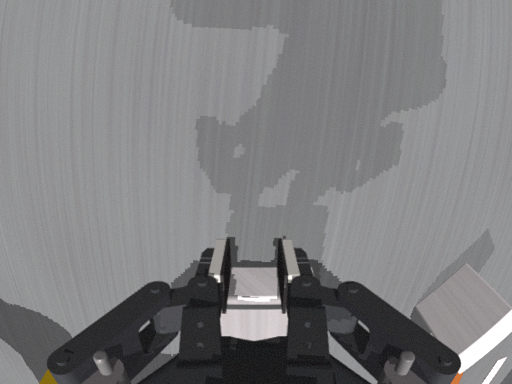

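Contact stopped the push at the expected place (TCP 231 mm = 220 + half a pad). I'll back the hand off and check.

Run:
```python
from h import *
ax=D(5.48);Yk=np.array([-np.sin(ax),np.cos(ax),0])
p=r.read_state()["eef_pos"]
r.move_straight(p+.05*Yk,speed=.06); r.move_straight(p+.08*Yk+[-.12,0,.25],speed=.2); print(fz())
for n in("side","top"):
    im,d=optics.get_image(n); cv2.imwrite(f"pics/{n}8.png",im[:,:,::-1])
    cc=im[170:250,190:330] if n=="top" else im[130:260,200:330]
    cv2.imwrite(f"pics/{n}8c.png",cv2.resize(cc[:,:,::-1],None,fx=5 if n=="top" else 4.5,fy=5 if n=="top" else 4.5,interpolation=cv2.INTER_CUBIC))
lying(d)
```

```text
(35.84, [-0.23, 0.57, -0.16], [0.4259, 0.1917, 0.3085], 0.0261)
rect [568.4  -4.7] [ 60.2 214. ] 5.46 block-frame y [0.0068 0.219 ] x [-0.0196  0.0097  0.0394] z 0.0599
```

View pics/top8c.png

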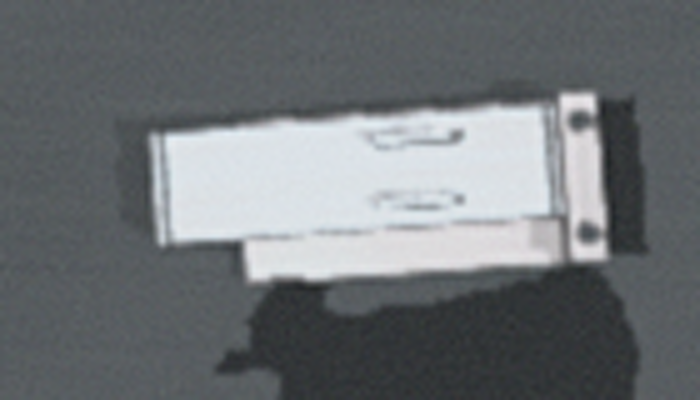

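View pics/side8.png

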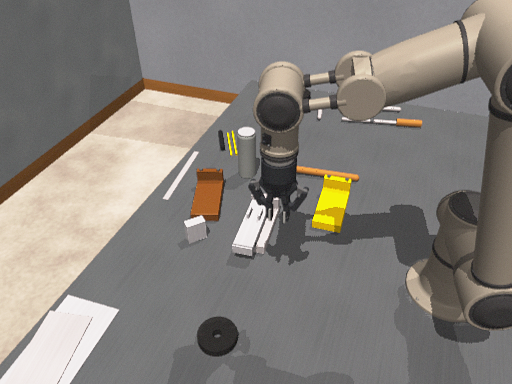

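View pics/top8.png

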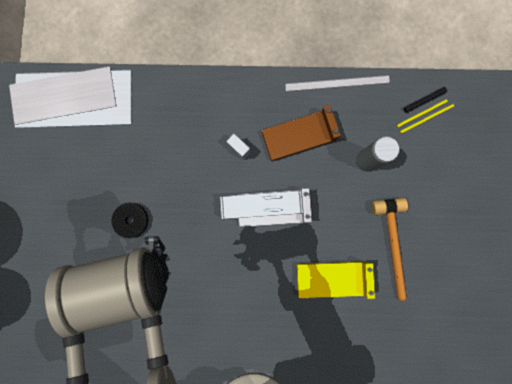

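Run:
```python
from workcell import r
r.hold(.3); print(r.read_state()["time_s"]); r.finish_job()
```

```text
36.2417
the job is handed in; nothing more can be done
```

The bracket now lies flat on the steel block with its ears up and its foot against the stop bar. I handed the job in at 36 s, with no verdict reported.

- **How it was done:** I put the open jaws around the bracket's top end with slack and nudged it past balance with the rear finger. It came to rest on the front finger, which carried it down to flat. I then backed the hand out and pushed the end face with the fingers 26 mm apart until force contact with the stop, which squared it.
- **Lying pose:** The last top-camera depth check puts the top face at 60 mm above the bench, so the origin is at about 45 mm. It measured level to about 0.1° when it was laid down.
- **Place on the block:** Its length is within about 0.1° of the block's axis. The far end is at 220 mm from the stop face, which puts the foot within about 1–2 mm of it. It sits about 10 mm off the block's middle; the limit is 25 mm.
- **Forces:** Tool force readings stayed below about 3 N while lowering. The push stopped at its 6 N limit.
- **Surroundings:** The hand is well clear, and by eye the can, mallet, discs and offcut are where they started.

No check failed. The one small disagreement was the early yaw of the upright bracket: the side view of the top face gave 1.3°, against 3.7° and 3.9° from the two better fits. I used 3.9°.

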